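# Draw the magnifier from its stand and hold it level over a specimen

## Robot

A 6-joint arm with a two-finger parallel gripper is mounted at the origin on the work surface. World frame = base frame: x ahead of the robot, y to its left, z up, the work surface at z = 0. Lengths are in m, angles in rad, forces in N, time in s.
With the tool pointing down it reaches from about 0.35 to 0.975 m from the base axis. Payload 7.1 kg.
Tool frame: the origin (TCP) lies at the very end of the fingers, on their centre line; the grasp point (between the pads) lies bot.pinch_z behind it (bot.pinch_z is the distance from the TCP to the grasp point, in m); z points along the fingers, y is the direction in which the jaws open and shut (so a half turn about z gives the same grasp; the last joint's range is limited). The gripper opens to 88 mm and grips with 3 to 60 N. Pads are 20 mm wide; open, the fingers measure 115 mm over their backs; the gripper's body (75 mm by 178 mm) begins 61 mm behind the grasp point.
Start: joints at [1.294, 0.423, 1.63, -0, 1.089, -0.019], TCP at [0.159, 0.604, 0.223] pointing down, gripper open.
Joint ranges: [-3, 3], [-0.9, 2.11], [0.09, 2.58], [-1.31, 4.45], [0.11, 2.69], [-2.54, 2.54]. Speed limits (rad/s): [2.39, 2.39, 3.01, 3.14, 3.14, 3.14].

## Interface

Orientations are given as a 3x3 rotation matrix whose columns are the frame's x, y, z axes.
In Python, from bench import telemetry, snapshot, calibration, bot gives the robot as it stands.
- The arm moves only by the shell command python3 -m jog 'ROWS'. ROWS is JSON, a list of rows, each a list of 7 numbers: the shift along the tool's x, y, z in m, then the turn, a rotation vector about the tool's x, y, z in rad, then the closure, from 0 (fully open) to 1 (shut). A call has 1 to 8 rows; each row shifts and turns the pose as measured when the row begins, along the tool's axes as they then stand; what a row does not reach is not made up. A row lasts 1/12 s, in which the tool goes at most 41.7 mm and 7.16 degrees, less where a joint would pass 70% of its speed; a pose out of reach is approached as far as the arm can. A call is refused whole if a number of a shift passes 0.0417 or a number of a turn 0.125, either way. A call with a gripper value outside its range is refused whole. The fingers move at their own pace and stop on an object; the grip force is fixed at half the most. Time passes only in rows, so rows that do not move let the fingers close. It gives the time, the measured TCP pose, the force and the opening at its end, in the units of the state.
- telemetry.get_state(): the state, without advancing time (a new reading comes with each control period).
- snapshot(name): name is "scene" or "top" or "wrist"; returns the picture (384x512x3 uint8, blue, green, red); there is no depth.
- calibration(name): a dict with "fx", "fy", "cx", "cy" (pixels), "dist_coeffs" ([k1, k2, p1, p2, k3] as OpenCV has them; the pictures are not rectified), "position" and "orientation" of the camera in the world; the wrist camera has in their place "T_tool_cam" (4x4, takes a point from camera to tool coordinates, whose origin is the TCP and whose axes are the flange's). Camera axes: x right, y down, z forward; pixel columns grow to the right and rows downward; lengths in m; the calibration is good to about 2 mm. A picture is of the moment at which its call begins: read the wrist's pose just before it. calibration takes no time and is no camera call.
- bot.finish_job(): hands the job in, once; it reports no verdict.
The state is a dict: "time": time; "joints": joint angles; "qd": joint speeds; "tau": joint torques, N m; "tool_pos": TCP position; "ee_rot": TCP orientation; "ft_force": force on the tool from outside, world axes, zero at the start; "ft_torque": the same for the moment, N m; "width": finger opening in m.
Only numpy, scipy, OpenCV 4.12 (cv2) and the standard library are available. Lean on these libraries where they do the work, as an engineer would, in place of code of your own. Each camera call takes 0.05 s, during which the arm holds its last target. There are 200 camera calls.

## Task

Draw the blue hand magnifier out of its leaning stand by the handle, turn it until its lens is level (either face up), and finish while still holding it raised, lens centred over the purple specimen and about 12 cm above the bench, touching nothing but the fingers. Do not let go of it or drop it, and leave the trays and the other things on the bench where they are.

Things in the scene. Friction and masses are not known exactly. Their poses are not given: they have to be found in the camera images.
- magnifier: The whole hand magnifier, 90 g (varies). Its origin lies at the stand's origin and its axes match the stand's (within 4 degrees) while it is stored; use the points handle and lens for its parts.
- handle (a point): Grasp point on the axis of the magnifier's straight blue handle, a bar 18 mm wide (along y), 14 mm thick (z), 90 mm long (x). It runs from its free end, 40 mm to the -x side of this point, to the lens frame, 50 mm to the +x side. Stored, it stands at about 52 degrees from level, free end up and leaning to the stand's -x side, +x down into the stand; this point is then about 120 mm above the bench.
- lens (a point): Centre of the magnifier's rectangular lens frame (blue, clear pane): 80 mm along y, 64 mm along x, 10 mm thick along z. Same axes as handle: x along the handle, away from its free end; z normal to the lens. It lies 82 mm from handle along +x.
- stand: Fixed stand: grey base 130 x 110 x 10 mm, white pocket leaning 35 degrees from vertical to -x (towards the robot). Origin under it, z up. Pocket 42 mm deep, its mouth 70 mm above the bench at most, play 2.5 mm across the lens frame's thickness, 4 mm across its width. The magnifier stands in it frame down, held by its own weight; drawn 45 mm along the handle it is clear.
- tray_purple_specimen (a point): Centre of the round purple specimen (20 mm across) on the glass slide in the middle of a white tray 80 x 110 mm, 12 mm high at its rims, loose on the bench; the point is 10 mm above the bench.
- tray_orange: The same kind of tray with an orange specimen, not wanted: leave alone. Origin under its centre. The stand and the two trays swap places from one start to another.
- amber_bottle: Bystander: small amber bottle, 44 mm across, 85 mm high, origin under it.
- reagent_bottle: Bystander: amber bottle with a red cap, 52 mm across, 110 mm high, origin under it.
- petri_dish: Bystander: clear dish, 90 mm across, 17 mm high, origin under it.
- staining_jar: Bystander: glass jar with a green lid, 60 x 70 mm, 85 mm high, origin under it.
- marker: Bystander: white marker pen with a red cap lying on the bench, 135 mm long, 14 mm thick, origin under it.
- tray_purple: The white tray that carries the purple specimen (see its point). Origin under its centre.

How it is judged:
On the way, in this order (a step that is already met when the one before it is completed fails the run):
1. the magnifier is in the fingers and drawn clear of its stand (distance of lens from where it was at the start of the episode above 0.04 m and contact force between the fingers and magnifier above 0.5 N and contact force between magnifier and stand below 0.05 N), for 0.1 s.
2. the magnifier is held level and raised over the purple specimen (angle between the z axis of lens and the z axis of stand, either way round below 0.22 rad and horizontal distance between lens and tray_purple_specimen below 0.02 m and height (world z) of lens between 0.08 and 0.16 m and contact force between the fingers and magnifier above 0.5 N and contact force between magnifier and stand below 0.05 N), for 0.2 s.
At the end, for the whole second after the job is handed in: Magnifier still and in the fingers, lens level within 12.5 degrees (either face up), its centre within 20 mm sideways of the purple specimen and 80 to 160 mm above the bench, touching neither stand nor bystander; trays and bystanders within 20 mm of their starts (all of step 2 and linear speed of magnifier below 0.03 m/s and contact force between magnifier and tray_purple below 0.05 N and contact force between magnifier and tray_orange below 0.05 N and contact force between magnifier and amber_bottle below 0.05 N and contact force between magnifier and reagent_bottle below 0.05 N and contact force between magnifier and petri_dish below 0.05 N and contact force between magnifier and staining_jar below 0.05 N and contact force between magnifier and marker below 0.05 N and distance of each of tray_purple_specimen, tray_orange, amber_bottle, reagent_bottle, petri_dish, staining_jar, marker from where it was at the start of the episode below 0.02 m); the arm keeps its last pose, push and grip.
It fails at once if the magnifier is dropped or laid down on the bench (height (world z) of any of lens, handle below 0.035 m).
It fails at once if the magnifier is let go after it was drawn out (distance of lens from where it was at the start of the episode above 0.06 m and contact force between the fingers and magnifier below 0.01 N).
It fails at once if a tray or a bystander is pushed away or knocked over (distance of any of tray_purple_specimen, tray_orange, amber_bottle, reagent_bottle, petri_dish, staining_jar, marker from where it was at the start of the episode above 0.02 m or angle between any of tray_orange, amber_bottle, reagent_bottle, petri_dish, staining_jar, marker's own z axis and vertical above 0.3 rad).
It also fails if it takes over 35 s, if anything falls off the work surface, if the arm or the gripper's body presses on something with over 40 N, if the wrist force passes 120 N, or if a joint passes its speed limit or range.

## Working session

There is one attempt and no reset: what is moved stays moved. The work goes in short steps, Python scripts to look and compute and a shell command to move; the robot and the scene stay as the last step left them, time stands still between calls to the robot, and variables do not carry over. Pictures are saved under pics/ and viewed, about 8 in all and at most 12, crops included, and the job is handed in when it is done.

```bash
mkdir -p pics
python3 - <<'E'
from bench import telemetry, snapshot, calibration, bot
import cv2, numpy as np
print(bot.pinch_z)
for n in ("scene","top"):
    im=snapshot(n); cv2.imwrite(f"pics/{n}0.png",im)
    c=calibration(n); print(n,{k:np.round(v,4).tolist() for k,v in c.items()})
print(np.round(calibration("wrist")["T_tool_cam"],4).tolist())
s=telemetry.get_state(); print(s["time"],s["tool_pos"],np.round(s["ee_rot"],3).tolist(),s["width"])
E
```

```text
0.0187
scene {'fx': 416.787, 'fy': 416.787, 'cx': 249.8932, 'cy': 194.5665, 'dist_coeffs': [-0.1324, 0.0, 0.0, 0.0, 0.0], 'position': [1.1967, -0.2095, 1.188], 'orientation': [[0.3226, 0.8101, -0.4896], [0.9465, -0.2832, 0.1549], [-0.0132, -0.5134, -0.858]]}
top {'fx': 445.6363, 'fy': 445.6363, 'cx': 260.2588, 'cy': 192.6362, 'dist_coeffs': [-0.0789, 0.0, 0.0, 0.0, 0.0], 'position': [0.316, -0.0332, 1.316], 'orientation': [[0.0152, -0.9776, 0.2101], [-0.9999, -0.0134, 0.01], [-0.007, -0.2103, -0.9776]]}
[[-0.0001, -0.9546, -0.2979, 0.0823], [1.0, 0.0002, -0.0008, 0.0002], [0.0008, -0.2979, 0.9546, -0.162], [0.0, 0.0, 0.0, 1.0]]
0.1 [0.15916563 0.60387891 0.22197317] [[-0.967, 0.255, -0.0], [0.255, 0.967, -0.001], [0.0, -0.001, -1.0]] 0.08779601556539572
```

View pics/scene0.png

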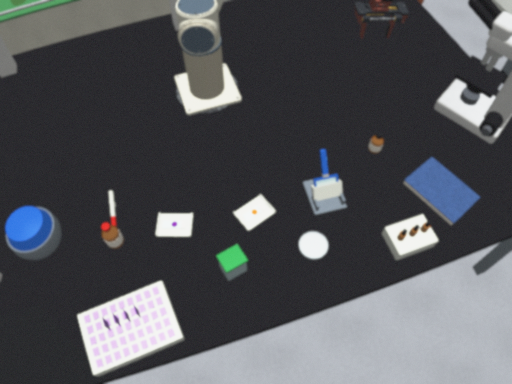

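View pics/top0.png

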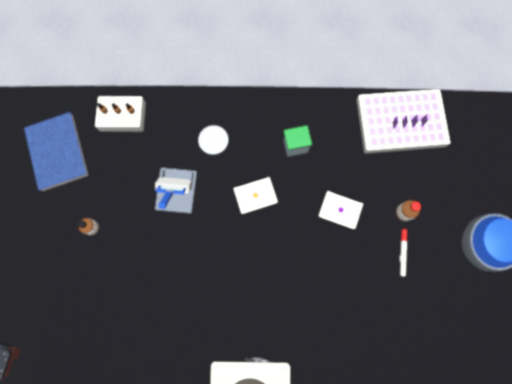

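The scene picture shows the blue handle at about (324,163) in its stand (325,190), the purple specimen at (174,224), the orange at (254,212) and the jar at (232,262). The top picture shows the handle at (167,197), the stand at (176,190), purple at (341,210) and orange at (256,195). Next I'll turn these into positions.

```bash
cat > h.py <<'E'
import cv2, numpy as np
from bench import telemetry, snapshot, calibration, bot
def cam(n, s=None):
    c=calibration(n); K=np.array([[c["fx"],0,c["cx"]],[0,c["fy"],c["cy"]],[0,0,1]]); d=np.array(c["dist_coeffs"])
    if n=="wrist":
        T=np.eye(4); T[:3,:3]=s["ee_rot"]; T[:3,3]=s["tool_pos"]; T=T@np.array(c["T_tool_cam"]); return K,d,T[:3,3],T[:3,:3]
    return K,d,np.array(c["position"]),np.array(c["orientation"])
def ray(C,px):
    K,d,p,R=C; u=cv2.undistortPoints(np.array([[px]],float),K,d)[0,0]; v=R@[u[0],u[1],1]; return p,v/np.linalg.norm(v)
def plane(C,px,z):
    p,v=ray(C,px); return p+v*(z-p[2])/v[2]
def tri(rs):
    A=0;b=0
    for p,v in rs: M=np.eye(3)-np.outer(v,v); A=A+M; b=b+M@p
    x=np.linalg.solve(A,b); return x,[np.linalg.norm((np.eye(3)-np.outer(v,v))@(x-p)) for p,v in rs]
def proj(C,X):
    K,d,p,R=C; return cv2.projectPoints(np.array([X],float)@np.eye(3)-p,cv2.Rodrigues(R.T)[0],np.zeros(3),K,d)[0][0,0] if False else cv2.projectPoints(np.array([X],float),cv2.Rodrigues(R.T)[0],-R.T@p,K,d)[0][0,0]
def mask(im,lo,hi,box=None):
    m=cv2.inRange(cv2.cvtColor(im,cv2.COLOR_BGR2HSV),lo,hi)
    if box: k=np.zeros_like(m); x0,y0,x1,y1=box; k[y0:y1,x0:x1]=1; m=m*k
    return m
def blob(m):
    c=max(cv2.findContours(m,cv2.RETR_EXTERNAL,cv2.CHAIN_APPROX_NONE)[0],key=cv2.contourArea)
    mm=np.zeros_like(m); cv2.drawContours(mm,[c],-1,255,-1); mm&=m; ys,xs=np.nonzero(mm); return np.array([xs.mean(),ys.mean()]),len(xs),c
E
python3 - <<'E'
from h import *
np.set_printoptions(precision=4,suppress=True)
bx={"scene":dict(p=(160,212,190,236),o=(240,200,268,222),h=(310,145,340,176),s=(298,140,352,218)),"top":dict(p=(325,198,358,222),o=(245,185,268,205),h=(150,187,180,212),s=(145,160,205,220))}
for n in("scene","top"):
    im=cv2.imread(f"pics/{n}0.png"); C=cam(n)
    c,a,_=blob(mask(im,(120,80,30),(165,255,255),bx[n]["p"])); print(n,"purple",c,a,plane(C,c,.010))
    c,a,_=blob(mask(im,(5,100,80),(25,255,255),bx[n]["o"])); print("orange",c,a,plane(C,c,.010))
    c,a,k=blob(mask(im,(105,130,60),(125,255,255),bx[n]["h"])); print("handle",c,a,cv2.minAreaRect(k))
    # stand base: greyish-blue low saturation
    m=mask(im,(0,0,60),(180,255,255),bx[n]["s"]); c,a,k=blob(m); r=cv2.boxPoints(cv2.minAreaRect(k)); print("stand",c,a); print(np.array([plane(C,q,.010) for q in r]))
    print("base proj tcp",proj(C,telemetry.get_state()["tool_pos"]))
a=cv2.imread("pics/scene0.png")[140:220,290:360]; b=cv2.imread("pics/top0.png")[155:235,140:210]
cv2.imwrite("pics/crop.png",cv2.resize(np.hstack([a,b]),None,fx=5,fy=5,interpolation=cv2.INTER_CUBIC))
E
```

```text
scene purple [174.2143 223.6429] 14 [ 0.547  -0.2592  0.01  ]
orange [254.1333 211.5333] 15 [ 0.5891 -0.0044  0.01  ]
handle [323.6082 160.5412] 194 ((323.6307678222656, 160.54615783691406), (25.303083419799805, 7.814188003540039), 82.87498474121094)
stand [324.9102 188.5386] 1682
[[0.4335 0.1889 0.01  ]
 [0.4202 0.3363 0.01  ]
 [0.6744 0.3031 0.01  ]
 [0.6809 0.1689 0.01  ]]
base proj tcp [373.2939  36.1758]
top purple [340.4 209.4] 15 [ 0.549  -0.2592  0.01  ]
orange [255.  194.8] 10 [ 0.5899 -0.0041  0.01  ]
handle [163.6831 197.3944] 142 ((160.6000213623047, 197.3000030517578), (15.652474403381348, 17.8885440826416), 26.56505012512207)
stand [175.0181 189.9046] 1823
[[0.5379 0.3061 0.01  ]
 [0.6786 0.3016 0.01  ]
 [0.6668 0.1716 0.01  ]
 [0.5271 0.1789 0.01  ]]
base proj tcp [  0.9082 346.5068]
```

View pics/crop.png

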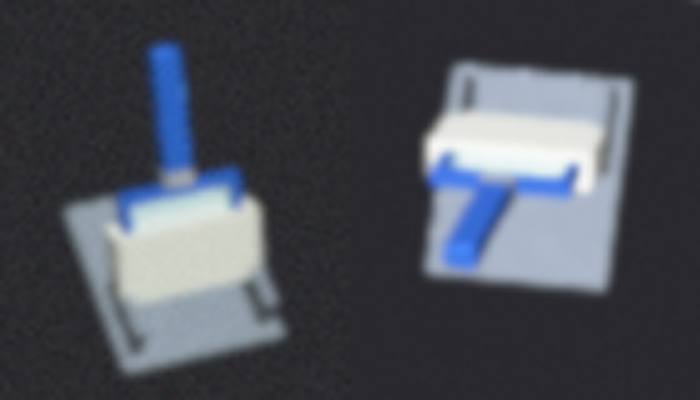

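The crop shows the handle clearly in both views: the scene handle runs from (323,149) to (325.6,173) and the top handle from (162,205) to (169.6,192.6). The corners of the stand base are visible too.

Run:
```python
from h import *
np.set_printoptions(precision=4,suppress=True)
S,T=cam("scene"),cam("top")
e=tri([ray(S,(323,149.6)),ray(T,(162,205.5))]); f=tri([ray(S,(325.4,172.5)),ray(T,(169.8,192.4))])
print("free",e,"frame",f, "len",np.linalg.norm(f[0]-e[0])); d=f[0]-e[0]; print(d/np.linalg.norm(d), np.degrees(np.arcsin(-d[2]/np.linalg.norm(d))))
# stand base corners from crop
cs=[(64,207),(128,374),(286,335)]; print([plane(S,(x/5+290,y/5+140),.01) for x,y in cs])
ct=[(455,65),(635,80),(608,291),(425,275)]; P=np.array([plane(T,((x-350)/5+140,y/5+155),.01) for x,y in ct]); print(P,P.mean(0),np.linalg.norm(P-np.roll(P,1,0),axis=1))
```

```text
free (array([0.5276, 0.2418, 0.1541]), [np.float64(0.0017403539349068753), np.float64(0.0017403539349067768)]) frame (array([0.5759, 0.2361, 0.0973]), [np.float64(0.002480097386343951), np.float64(0.0024800973863440927)]) len 0.07477415681904018
[ 0.6457 -0.0767 -0.7597] 49.438863170134454
[array([0.5343, 0.1876, 0.01  ]), array([0.6655, 0.1777, 0.01  ]), array([0.6733, 0.2865, 0.01  ])]
[[0.6695 0.2843 0.01  ]
 [0.6613 0.1734 0.01  ]
 [0.5313 0.1837 0.01  ]
 [0.5393 0.2943 0.01  ]] [0.6003 0.2339 0.01  ] [0.1306 0.1112 0.1304 0.1109]
```

```bash
cat > plan.py <<'E'
from h import *
from scipy.spatial.transform import Rotation as Rt
np.set_printoptions(precision=4,suppress=True)
def rows(goal_p,goal_R,n=None,clos=0,smax=.036,rmax=.11):
    s=telemetry.get_state(); p=np.array(s["tool_pos"]); R=np.array(s["ee_rot"])
    w=Rt.from_matrix(R.T@goal_R).as_rotvec(); d=goal_p-p
    m=int(np.ceil(max(np.abs(d).max()/smax*1.2,np.abs(w).max()/rmax,1))); n=n or m
    print("t",s["time"],"d",d,"dist",np.linalg.norm(d),"w",w,"n",n)
    for i in range(n):
        Ri=R@Rt.from_rotvec(w*i/n).as_matrix(); print([round(float(v),4) for v in np.r_[Ri.T@d/n, w/n]]+[clos])
yaw=np.radians(-4.5); xs=np.array([np.cos(yaw),np.sin(yaw),0]); ys=np.array([-np.sin(yaw),np.cos(yaw),0])
def toolR(tilt,xs=xs,ys=ys):  # tilt toward robot positive
    tz=np.array([0,0,-np.cos(tilt)])-np.sin(tilt)*xs; return np.c_[np.cross(ys,tz),ys,tz]
E
python3 - <<'E'
from plan import *
R=toolR(np.radians(30)); g=np.array([.557,.238,.115]); rows(g+R[:,2]*(bot.pinch_z-.11)+[0,0,.01],R)
E
```

```text
t 0.1 d [ 0.4433 -0.3695 -0.0179] dist 0.5773865977667105 w [ 0.0456  0.522  -0.1755] n 15
[-0.0349, -0.0163, 0.0012, 0.003, 0.0348, -0.0117, 0]
[-0.0347, -0.0167, 0.0001, 0.003, 0.0348, -0.0117, 0]
[-0.0345, -0.0171, -0.0011, 0.003, 0.0348, -0.0117, 0]
[-0.0342, -0.0175, -0.0022, 0.003, 0.0348, -0.0117, 0]
[-0.0339, -0.0179, -0.0034, 0.003, 0.0348, -0.0117, 0]
[-0.0336, -0.0183, -0.0045, 0.003, 0.0348, -0.0117, 0]
[-0.0332, -0.0187, -0.0056, 0.003, 0.0348, -0.0117, 0]
[-0.0327, -0.0191, -0.0067, 0.003, 0.0348, -0.0117, 0]
[-0.0323, -0.0195, -0.0078, 0.003, 0.0348, -0.0117, 0]
[-0.0317, -0.0199, -0.0088, 0.003, 0.0348, -0.0117, 0]
[-0.0312, -0.0203, -0.0098, 0.003, 0.0348, -0.0117, 0]
[-0.0306, -0.0207, -0.0109, 0.003, 0.0348, -0.0117, 0]
[-0.0299, -0.0211, -0.0118, 0.003, 0.0348, -0.0117, 0]
[-0.0293, -0.0215, -0.0128, 0.003, 0.0348, -0.0117, 0]
[-0.0285, -0.0219, -0.0138, 0.003, 0.0348, -0.0117, 0]
```

```bash
python3 -m jog '[[-0.035,-0.016,-0.002,0.003,0.035,-0.012,0],[-0.035,-0.017,-0.002,0.003,0.035,-0.012,0],[-0.034,-0.017,-0.002,0.003,0.035,-0.012,0],[-0.034,-0.018,-0.002,0.003,0.035,-0.012,0],[-0.034,-0.018,-0.003,0.003,0.035,-0.012,0],[-0.034,-0.018,-0.004,0.003,0.035,-0.012,0],[-0.033,-0.019,-0.006,0.003,0.035,-0.012,0],[-0.033,-0.019,-0.007,0.003,0.035,-0.012,0]]'
python3 -m jog '[[-0.032,-0.02,-0.008,0.003,0.035,-0.012,0],[-0.032,-0.02,-0.009,0.003,0.035,-0.012,0],[-0.031,-0.02,-0.01,0.003,0.035,-0.012,0],[-0.031,-0.021,-0.011,0.003,0.035,-0.012,0],[-0.03,-0.021,-0.012,0.003,0.035,-0.012,0],[-0.029,-0.021,-0.013,0.003,0.035,-0.012,0],[-0.029,-0.022,-0.014,0.003,0.035,-0.012,0]]'
python3 - <<'E'
from plan import *
R=toolR(np.radians(30)); g=np.array([.557,.238,.115]); rows(g+R[:,2]*(bot.pinch_z-.11)+[0,0,.01],R); print(telemetry.get_state()["joints"])
E
```

```text
time: 0.77
tool_pos: [0.3971, 0.4058, 0.2147]
ee_rot: [[-0.947, 0.138, -0.289], [0.134, 0.99, 0.034], [0.291, -0.007, -0.957]]
ft_force: [0.2, 1.4, -1.1]
width: 0.0878
time: 1.35
tool_pos: [0.6174, 0.2266, 0.1991]
ee_rot: [[-0.849, 0.052, -0.527], [0.038, 0.999, 0.037], [0.528, 0.011, -0.849]]
ft_force: [0.9, -0.5, -0.6]
width: 0.0876
t 1.35 d [-0.0148  0.0078  0.0049] dist 0.017466292507511798 w [-0.004  -0.0326  0.0289] n 1
[0.0155, 0.0071, 0.0039, -0.004, -0.0326, 0.0289, 0]
[ 0.2544  0.7661  1.1947  0.1708  1.7111 -1.2901]
```

```bash
python3 -m jog '[[0.0155,0.007,0.004,-0.004,-0.032,0.029,0],[0,0,0,0,0,0,0],[0,0,0,0,0,0,0]]'
python3 - <<'E'
from plan import *
R=toolR(np.radians(30)); g=np.array([.557,.238,.115]); rows(g+R[:,2]*(bot.pinch_z-.11)+[0,0,.01],R)
s=telemetry.get_state(); im=snapshot("wrist"); cv2.imwrite("pics/w1.png",im); C=cam("wrist",s)
for X in ([.5276,.2418,.154],[.5759,.2361,.0973],g): print(proj(C,np.array(X)))
np.save("w1.npy",np.r_[s["tool_pos"],np.ravel(s["ee_rot"])])
E
```

```text
time: 1.6
tool_pos: [0.6092, 0.2257, 0.1894]
ee_rot: [[-0.855, 0.09, -0.51], [0.081, 0.996, 0.04], [0.512, -0.007, -0.859]]
ft_force: [-0.6, 0.6, 0.0]
width: 0.0876
t 1.6 d [-0.0067  0.0087  0.0147] dist 0.018316148071459825 w [-0.0006 -0.0139 -0.0136] n 1
[0.0139, 0.008, -0.0088, -0.0006, -0.0139, -0.0136, 0]
[267.5532 135.9271]
[264.9134 207.0652]
[265.3735 183.3347]
```

View pics/w1.png

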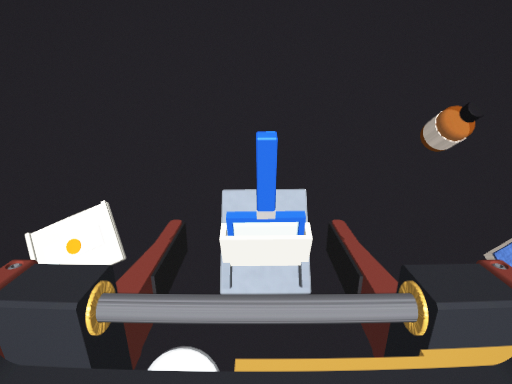

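The wrist view shows the handle from (266,134) to (265,211). My triangulated points project to (267.5,136) and (265,207), so they agree to about 1 mm. The fingers straddle the handle, and I need to move about 8 mm along +y. Next is the approach.

```bash
cat > g.py <<'E'
from plan import *
R=toolR(np.radians(30)); g=np.array([.557,.2375,.115]); G=g+R[:,2]*bot.pinch_z
if __name__=="__main__":
    im=cv2.imread("pics/w1.png"); m=mask(im,(105,150,60),(125,255,255),(245,120,290,208))
    v=np.load("w1.npy"); C=cam("wrist",dict(tool_pos=v[:3],ee_rot=v[3:].reshape(3,3)))
    for r in (145,160,175,190,200):
        x=np.nonzero(m[r])[0]; p,d=ray(C,(x.mean(),r)); 
        # meet the handle's top face plane (through g, normal z_h, +7mm)
        zh=.788*xs+[0,0,.616]; t=zh@(g+.007*zh-p)/(zh@d); q=p+t*d; print(r,len(x),x.mean(),q, "line y",g[1]+(q-g)@xs*xs[1])
    rows(G,R,6)
E
python3 g.py
```

```text
145 22 266.5 [0.5354 0.2402 0.1542] line y 0.23920579526081284
160 21 266.0 [0.5442 0.2392 0.1429] line y 0.23851536003760807
175 21 266.0 [0.5536 0.2385 0.1308] line y 0.23777024583823658
190 19 266.0 [0.5639 0.2378 0.1176] line y 0.23696344620642776
200 19 266.0 [0.5712 0.2373 0.1082] line y 0.23638709715253564
t 1.65 d [-0.0611  0.0119 -0.0913] dist 0.11048793170172358 w [-0.0005 -0.0137 -0.0129] n 6
[0.0011, 0.0012, 0.0183, -0.0001, -0.0023, -0.0021, 0]
[0.0011, 0.0012, 0.0183, -0.0001, -0.0023, -0.0021, 0]
[0.0012, 0.0012, 0.0183, -0.0001, -0.0023, -0.0021, 0]
[0.0012, 0.0012, 0.0183, -0.0001, -0.0023, -0.0021, 0]
[0.0012, 0.0012, 0.0183, -0.0001, -0.0023, -0.0021, 0]
[0.0013, 0.0012, 0.0183, -0.0001, -0.0023, -0.0021, 0]
```

```bash
python3 -m jog '[[0.001,0.003,0.014,0,-0.003,-0.003,0],[0.001,0.003,0.018,0,-0.003,-0.003,0],[0.001,0.002,0.018,0,-0.003,-0.003,0],[0.001,0,0.018,0,-0.003,-0.003,0],[0.001,0,0.018,0,-0.002,-0.002,0],[0.001,0,0.014,0,0,0,0],[0,0,0,0,0,0,0]]'
sed -i 's/.2375,.115/.2383,.115/' g.py; python3 -c "
from g import *
rows(G,R,1)"
```

```text
time: 2.23
tool_pos: [0.5512, 0.2432, 0.1108]
ee_rot: [[-0.869, 0.068, -0.49], [0.056, 0.998, 0.038], [0.491, 0.006, -0.871]]
ft_force: [-0.3, 0.4, 1.1]
width: 0.0878
t 2.2333 d [-0.0035 -0.0041 -0.0119] dist 0.013114269903204826 w [-0.0003  0.0103  0.0119] n 1
[-0.0031, -0.0044, 0.012, -0.0003, 0.0103, 0.0119, 0]
```

```bash
python3 -m jog '[[-0.003,-0.004,0.012,0,0.01,0.012,0],[0,0,0,0,0,0,0],[0,0,0,0,0,0,0]]'
python3 -c "
from g import *
rows(G,R,1)
s=telemetry.get_state(); im=snapshot('wrist'); cv2.imwrite('pics/w2.png',im)"
```

```text
time: 2.48
tool_pos: [0.5481, 0.2408, 0.1009]
ee_rot: [[-0.865, 0.076, -0.496], [0.066, 0.997, 0.039], [0.497, 0.001, -0.867]]
ft_force: [0.0, 0.3, 0.6]
width: 0.0878
t 2.4833 d [-0.0004 -0.0017 -0.0021] dist 0.002777200635158413 w [-0.0002  0.0029  0.0022] n 1
[-0.0008, -0.0018, 0.002, -0.0002, 0.0029, 0.0022, 0]
```

View pics/w2.png

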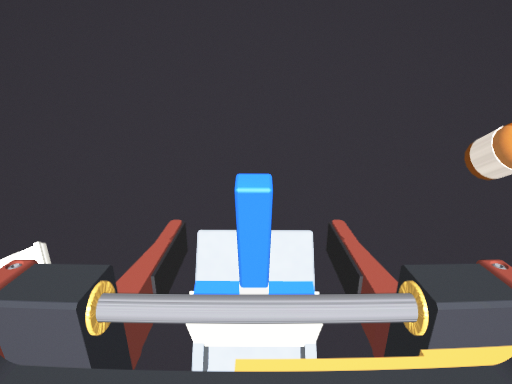

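The handle is at x≈254, between the fingers, whose midpoint is x≈256.5. It is off by about 1 mm, so I'll apply a small correction and close.

```bash
python3 -m jog '[[0,-0.0015,0.002,0,0,0,0],[0,0,0,0,0,0,1],[0,0,0,0,0,0,1],[0,0,0,0,0,0,1],[0,0,0,0,0,0,1],[0,0,0,0,0,0,1],[0,0,0,0,0,0,1],[0,0,0,0,0,0,1]]'
python3 -m jog '[[0,0,0,0,0,0,1],[0,0,0,0,0,0,1],[0,0,0,0,0,0,1],[0,0,0,0,0,0,1]]'
python3 - <<'E'
from plan import *
s=telemetry.get_state(); R=np.array(s["ee_rot"])
for a in (49,52,55):
    a=np.radians(a); u=-(np.cos(a)*xs-[0,0,np.sin(a)]); print("pull dir in tool",R.T@u)
E
```

```text
time: 3.2
tool_pos: [0.5494, 0.239, 0.1008]
ee_rot: [[-0.867, 0.078, -0.492], [0.066, 0.997, 0.04], [0.494, 0.002, -0.869]]
ft_force: [0.1, -1.1, -0.1]
width: 0.0445
time: 3.53
tool_pos: [0.5494, 0.239, 0.1008]
ee_rot: [[-0.867, 0.078, -0.493], [0.066, 0.997, 0.04], [0.494, 0.002, -0.869]]
ft_force: [-0.4, 0.1, 0.5]
width: 0.018
pull dir in tool [ 0.9433  0.0024 -0.3318]
pull dir in tool [ 0.9247  0.0024 -0.3807]
pull dir in tool [ 0.9035  0.0024 -0.4286]
```

```bash
python3 -m jog '[[0,0,0,0,0,0,1],[0.006,0,-0.0026,0,0,0,1],[0.009,0,-0.004,0,0,0,1],[0.009,0,-0.004,0,0,0,1]]'
python3 -m jog '[[0.009,0,-0.004,0,0,0,1],[0.009,0,-0.004,0,0,0,1],[0.011,0,-0.005,0,0,0,1],[0.011,0,-0.005,0,0,0,1],[0.011,0,-0.005,0,0,0,1],[0.011,0,-0.005,0,0,0,1],[0,0,0,0,0,0,1]]'
```

```text
time: 3.87
tool_pos: [0.5332, 0.2398, 0.1214]
ee_rot: [[-0.866, 0.078, -0.493], [0.067, 0.997, 0.04], [0.495, 0.002, -0.869]]
ft_force: [0.6, 1.1, -1.0]
width: 0.0176
time: 4.45
tool_pos: [0.4869, 0.2437, 0.186]
ee_rot: [[-0.867, 0.077, -0.492], [0.066, 0.997, 0.04], [0.494, 0.003, -0.87]]
ft_force: [1.2, 0.4, -0.9]
width: 0.0177
```

```bash
cat > fin.py <<'E'
from plan import *
a=np.radians(-25); xh=np.array([np.cos(a),np.sin(a),0]); yh=np.array([-np.sin(a),np.cos(a),0])
RF=toolR(np.radians(-22),xh,yh); L=np.array([.548,-.259,.12]); GF=L-.074*xh+RF[:,2]*bot.pinch_z
E
python3 -c "
from fin import *
rows(GF+[0,0,.13],RF,20,1)"
```

```text
t 4.45 d [ 0.0003 -0.4744  0.0466] dist 0.4767051697244703 w [-0.0217 -0.8908  0.3709] n 20
[-0.0004, -0.0236, -0.003, -0.0011, -0.0445, 0.0185, 1]
[-0.001, -0.0236, -0.003, -0.0011, -0.0445, 0.0185, 1]
[-0.0016, -0.0236, -0.003, -0.0011, -0.0445, 0.0185, 1]
[-0.0021, -0.0236, -0.0029, -0.0011, -0.0445, 0.0185, 1]
[-0.0027, -0.0235, -0.0028, -0.0011, -0.0445, 0.0185, 1]
[-0.0033, -0.0235, -0.0027, -0.0011, -0.0445, 0.0185, 1]
[-0.0038, -0.0234, -0.0026, -0.0011, -0.0445, 0.0185, 1]
[-0.0044, -0.0233, -0.0024, -0.0011, -0.0445, 0.0185, 1]
[-0.0049, -0.0232, -0.0022, -0.0011, -0.0445, 0.0185, 1]
[-0.0054, -0.0231, -0.002, -0.0011, -0.0445, 0.0185, 1]
[-0.0059, -0.023, -0.0018, -0.0011, -0.0445, 0.0185, 1]
[-0.0064, -0.0229, -0.0016, -0.0011, -0.0445, 0.0185, 1]
[-0.0069, -0.0228, -0.0013, -0.0011, -0.0445, 0.0185, 1]
[-0.0074, -0.0226, -0.001, -0.0011, -0.0445, 0.0185, 1]
[-0.0078, -0.0225, -0.0007, -0.0011, -0.0445, 0.0185, 1]
[-0.0083, -0.0223, -0.0003, -0.0011, -0.0445, 0.0185, 1]
[-0.0087, -0.0222, 0.0, -0.0011, -0.0445, 0.0185, 1]
[-0.0091, -0.022, 0.0004, -0.0011, -0.0445, 0.0185, 1]
[-0.0095, -0.0219, 0.0008, -0.0011, -0.0445, 0.0185, 1]
[-0.0098, -0.0217, 0.0012, -0.0011, -0.0445, 0.0185, 1]
```

```bash
python3 -m jog '[[0.008,0,-0.014,0,0,0,1],[0.008,0,-0.014,0,-0.02,0.005,1],[0,-0.015,-0.003,-0.001,-0.04,0.015,1],[-0.001,-0.022,-0.003,-0.001,-0.045,0.018,1],[-0.002,-0.024,-0.003,-0.001,-0.045,0.018,1],[-0.003,-0.024,-0.003,-0.001,-0.045,0.018,1],[-0.003,-0.024,-0.003,-0.001,-0.045,0.018,1],[-0.004,-0.024,-0.003,-0.001,-0.045,0.018,1]]'
python3 -m jog '[[-0.004,-0.023,-0.002,-0.001,-0.045,0.018,1],[-0.005,-0.023,-0.002,-0.001,-0.045,0.018,1],[-0.005,-0.023,-0.002,-0.001,-0.045,0.018,1],[-0.006,-0.023,-0.002,-0.001,-0.045,0.018,1],[-0.006,-0.023,-0.001,-0.001,-0.045,0.018,1],[-0.007,-0.023,-0.001,-0.001,-0.045,0.018,1],[-0.007,-0.023,-0.001,-0.001,-0.045,0.018,1],[-0.007,-0.023,-0.001,-0.001,-0.045,0.018,1]]'
python3 -c "
from fin import *
rows(GF+[0,0,.13],RF,7,1); print(telemetry.get_state()['joints'])"
```

```text
time: 5.12
tool_pos: [0.4892, 0.1085, 0.2351]
ee_rot: [[-0.96, 0.178, -0.216], [0.181, 0.983, 0.009], [0.214, -0.03, -0.976]]
ft_force: [0.2, -0.4, -1.3]
width: 0.0176
time: 5.78
tool_pos: [0.489, -0.0903, 0.2547]
ee_rot: [[-0.934, 0.324, 0.151], [0.315, 0.946, -0.079], [-0.168, -0.026, -0.985]]
ft_force: [-0.4, -0.4, -0.9]
width: 0.0176
t 5.7833 d [-0.0017 -0.1404 -0.022 ] dist 0.14210679018659503 w [ 0.0038 -0.2131  0.11  ] n 7
[-0.0056, -0.019, 0.0047, 0.0005, -0.0304, 0.0157, 1]
[-0.0057, -0.0189, 0.0048, 0.0005, -0.0304, 0.0157, 1]
[-0.0059, -0.0188, 0.005, 0.0005, -0.0304, 0.0157, 1]
[-0.006, -0.0187, 0.0052, 0.0005, -0.0304, 0.0157, 1]
[-0.0061, -0.0186, 0.0054, 0.0005, -0.0304, 0.0157, 1]
[-0.0062, -0.0185, 0.0056, 0.0005, -0.0304, 0.0157, 1]
[-0.0064, -0.0184, 0.0058, 0.0005, -0.0304, 0.0157, 1]
[-0.1743  0.1201  1.9797 -0.0672  0.8795 -1.379 ]
```

```bash
python3 -m jog '[[-0.006,-0.019,0.005,0,-0.03,0.016,1],[-0.006,-0.019,0.005,0,-0.03,0.016,1],[-0.006,-0.019,0.005,0,-0.03,0.016,1],[-0.006,-0.019,0.005,0,-0.03,0.016,1],[-0.006,-0.018,0.005,0,-0.03,0.016,1],[-0.006,-0.018,0.005,0,-0.03,0.016,1],[-0.006,-0.014,0.005,0,-0.02,0.01,1],[0,0,0,0,0,0,1]]'
python3 - <<'E'
from fin import *
rows(GF+[0,0,.13],RF,1,1)
s=telemetry.get_state(); v=[]
for n in("wrist","scene","top"): im=snapshot(n); cv2.imwrite(f"pics/{n}3.png",im); v.append(im)
p=s["tool_pos"]; R=np.array(s["ee_rot"]); l=p-R[:,2]*bot.pinch_z+.074*xh
cr=[]
for n,im in zip(("scene","top"),v[1:]):
    u=proj(cam(n),l); print(n,"predicted lens px",u); x,y=map(int,u); c=im[y-45:y+45,x-45:x+45]; print("crop origin",x-45,y-45); cr.append(cv2.resize(c,(384,384),interpolation=cv2.INTER_CUBIC))
cv2.imwrite("pics/c3.png",np.hstack(cr))
E
```

```text
time: 6.45
tool_pos: [0.4844, -0.2354, 0.2355]
ee_rot: [[-0.837, 0.428, 0.34], [0.398, 0.904, -0.158], [-0.375, 0.003, -0.927]]
ft_force: [-0.4, -0.2, -0.8]
width: 0.0181
t 6.45 d [ 0.0028  0.0047 -0.0029] dist 0.006184142981665191 w [ 0.0005  0.0004 -0.0065] n 1
[0.0005, 0.0054, 0.0029, 0.0005, 0.0004, -0.0065, 1]
scene predicted lens px [157.2242 182.544 ]
crop origin 112 137
top predicted lens px [358.9942 193.717 ]
crop origin 313 148
```

View pics/c3.png

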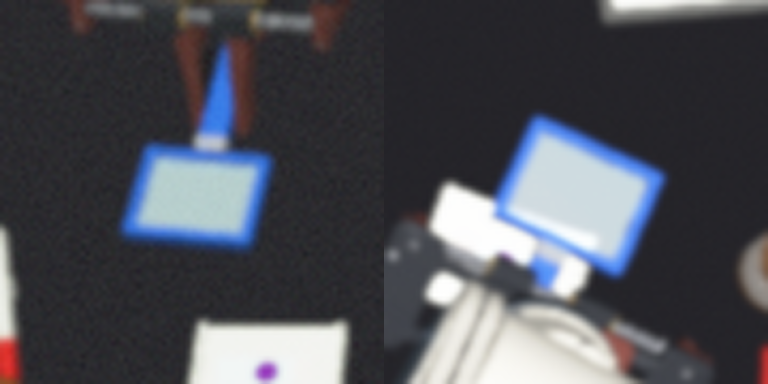

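View pics/wrist3.png

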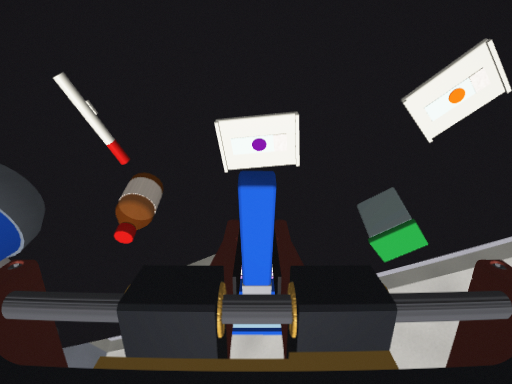

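The lens is out and held. The scene crop has the frame corners at (147,146), (273,155), (253,247) and (123,237). The top crop has them at (238,277), (111,212), (156,115) and (281,178). I'll triangulate these for level and centre.

```bash
cat > lens.py <<'E'
from fin import *
def lens(sc,tc,so,to,k,zs=None):
    S,T=cam("scene"),cam("top"); P=[]
    for a,b in zip(sc,tc):
        x,e=tri([ray(S,np.array(a)/k+so),ray(T,np.array(b)/k+to)]); P.append(x); print(x,e[0])
    P=np.array(P); c=P.mean(0); A,B,C,D=P
    ux=(C+D-A-B)/2; uy=(B+C-A-D)/2; print("centre",c,"sizes x,y",np.linalg.norm(ux),np.linalg.norm(uy))
    print("pitch(+ lens end up) deg",np.degrees(np.arcsin(ux[2]/np.linalg.norm(ux))),"roll(y side up)",np.degrees(np.arcsin(uy[2]/np.linalg.norm(uy))),"yaw",np.degrees(np.arctan2(ux[1],ux[0])))
    s=telemetry.get_state(); R=np.array(s["ee_rot"]); print("lens in tool",R.T@(c-s["tool_pos"]),"xaxis in tool",R.T@ux/np.linalg.norm(ux))
E
python3 -c "
from lens import *
k=384/90
lens([(147,146),(273,155),(253,247),(123,237)],[(238,277),(111,212),(156,115),(281,178)],(112,137),(313,148),k)
s=telemetry.get_state();print('kinematic',s['tool_pos']-np.array(s['ee_rot'])[:,2]*bot.pinch_z+.074*xh)"
```

```text
[ 0.4981 -0.2853  0.2522] 0.0009841784349575971
[ 0.5344 -0.2112  0.2558] 0.002729485595888228
[ 0.5932 -0.2393  0.2503] 0.0029610330480479116
[ 0.5572 -0.3137  0.2471] 0.0008437727361093521
centre [ 0.5457 -0.2624  0.2514] sizes x,y 0.0656482016171601 0.08263398613441875
pitch(+ lens end up) deg -4.627173268618938 roll(y side up) 2.3583865662289965 yaw -25.63174171974339
lens in tool [-0.068  -0.0004  0.011 ] xaxis in tool [-0.8941 -0.0077  0.4478]
kinematic [ 0.5458 -0.2618  0.2534]
```

The measured centre is within 2 mm of the kinematic prediction, and the frame sizes come out at 66 x 83 mm, which is right. The lens pitches down about 4°, so I'll trim that by 3° while lowering.

```bash
cat >> fin.py <<'E'
lt=np.array([-.068,-.0004,.011])
def down(n,dw=0,z=.12):
    R=np.array(telemetry.get_state()["ee_rot"])@Rt.from_rotvec([0,dw,0]).as_matrix(); rows(np.r_[L[:2],z]-R@lt,R,n,1)
E
python3 -c "
from fin import *
down(8,-.055)"
```

```text
t 6.6 d [ 0.0032  0.003  -0.135 ] dist 0.13504578258414374 w [-0.    -0.055  0.   ] n 8
[0.0061, 0.0005, 0.0157, -0.0, -0.0069, 0.0, 1]
[0.0062, 0.0005, 0.0157, -0.0, -0.0069, 0.0, 1]
[0.0063, 0.0005, 0.0156, -0.0, -0.0069, 0.0, 1]
[0.0065, 0.0005, 0.0156, -0.0, -0.0069, 0.0, 1]
[0.0066, 0.0005, 0.0155, -0.0, -0.0069, 0.0, 1]
[0.0067, 0.0005, 0.0155, -0.0, -0.0069, 0.0, 1]
[0.0068, 0.0005, 0.0155, -0.0, -0.0069, 0.0, 1]
[0.0069, 0.0005, 0.0154, -0.0, -0.0069, 0.0, 1]
```

```bash
python3 -m jog '[[0.006,0.0005,0.0155,0,-0.007,0,1],[0.006,0.0005,0.0155,0,-0.007,0,1],[0.006,0.0005,0.0155,0,-0.007,0,1],[0.0065,0.0005,0.0155,0,-0.007,0,1],[0.0065,0.0005,0.0155,0,-0.007,0,1],[0.0065,0.0005,0.0155,0,-0.007,0,1],[0.007,0.0005,0.0155,0,-0.007,0,1],[0,0,0,0,0,0,1]]'
python3 -c "
from fin import *
down(1)"
```

```text
time: 7.27
tool_pos: [0.4948, -0.2244, 0.1197]
ee_rot: [[-0.822, 0.415, 0.39], [0.377, 0.91, -0.174], [-0.427, 0.004, -0.904]]
ft_force: [-0.3, 1.9, -1.6]
width: 0.0176
t 7.2667 d [-0.0069 -0.0067 -0.0188] dist 0.021127010730900085 w [0. 0. 0.] n 1
[0.0111, -0.009, 0.0155, 0.0, 0.0, 0.0, 1]
```

```bash
python3 -m jog '[[0.006,-0.004,0.008,0,0,0,1],[0.005,-0.005,0.0075,0,0,0,1],[0,0,0,0,0,0,1],[0,0,0,0,0,0,1]]'
python3 - <<'E'
from fin import *
down(1)
cr=[]
for n in("scene","top"):
    im=snapshot(n); x,y=map(int,proj(cam(n),L)); print(n,"origin",x-45,y-45); cr.append(cv2.resize(im[y-45:y+45,x-45:x+45],(384,384),interpolation=cv2.INTER_CUBIC))
cv2.imwrite("pics/c4.png",np.hstack(cr))
E
```

```text
time: 7.6
tool_pos: [0.4908, -0.2282, 0.1025]
ee_rot: [[-0.824, 0.41, 0.391], [0.373, 0.912, -0.17], [-0.426, 0.005, -0.905]]
ft_force: [0.6, -0.1, -0.5]
width: 0.0176
t 7.6 d [-0.0029 -0.0032 -0.0016] dist 0.004593034634443141 w [0. 0. 0.] n 1
[0.0019, -0.0041, 0.0008, 0.0, 0.0, 0.0, 1]
scene origin 123 162
top origin 302 157
```

View pics/c4.png

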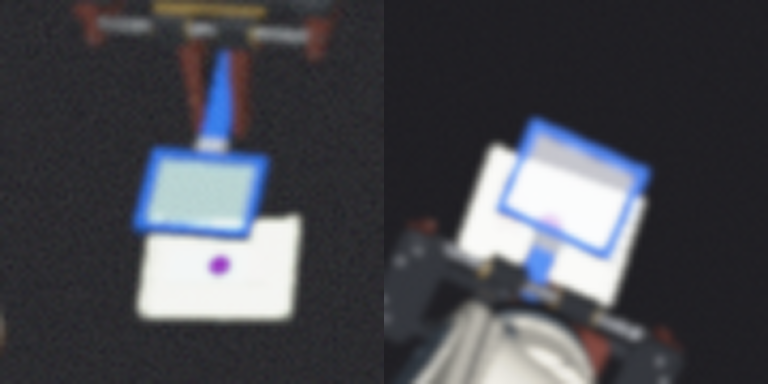

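The lens is seen over the tray. The scene frame corners are (155,149), (268,157), (249,237) and (135,229), and the top corners are (221,259), (115,208), (149,119) and (266,172). Purple is at scene pixel (174.3,224.1), so the tray hasn't moved.

```bash
python3 -c "
from lens import *
lens([(155,149),(268,157),(249,237),(135,229)],[(221,259),(115,208),(149,119),(266,172)],(123,162),(302,157),384/90)
down(1)"
```

```text
[ 0.5065 -0.276   0.122 ] 0.00014290292709425814
[ 0.539  -0.2052  0.123 ] 0.0033569184978339815
[ 0.5971 -0.2307  0.1238] 0.0007607593437956585
[ 0.5638 -0.3049  0.1216] 0.0017184670920566002
centre [ 0.5516 -0.2542  0.1226] sizes x,y 0.0637160712691413 0.07959275967764343
pitch(+ lens end up) deg 0.1234045031721227 roll(y side up) 1.1412633962986 yaw -25.231996451721272
lens in tool [-0.0679  0.0014  0.0103] xaxis in tool [-0.9049 -0.018   0.4252]
t 7.7 d [-0.0032 -0.003  -0.002 ] dist 0.004796787389217672 w [0. 0. 0.] n 1
[0.0024, -0.004, 0.0011, 0.0, 0.0, 0.0, 1]
```

```bash
python3 -m jog '[[0.0025,-0.0045,0.001,0,0,0,1],[0,0,0,0,0,0,1],[0,0,0,0,0,0,1],[0,0,0,0,0,0,1],[0,0,0,0,0,0,1],[0,0,0,0,0,0,1]]'
python3 - <<'E'
from fin import *
down(1); s=telemetry.get_state(); R=np.array(s["ee_rot"]); print("lens",s["tool_pos"]+R@np.array([-.068,.0005,.0107]),"qd",s["qd"],s["width"])
B={"scene":((105,225,123,250),(160,212,190,236)),"top":((395,198,424,222),None)}
for n in("scene","top"):
    a=cv2.imread(f"pics/{n}0.png"); b=snapshot(n); C=cam(n)
    for nm,lo,hi in(("orange",(5,100,80),(25,255,255)),("green",(45,100,60),(80,255,255)),("purple",(130,90,30),(165,255,255))):
        bx=dict(scene=dict(orange=(240,200,268,222),green=(210,235,255,285),purple=(160,212,190,236)),top=dict(orange=(245,185,268,205),green=(275,115,320,160),purple=(325,198,358,222)))[n][nm]
        try: print(n,nm,blob(mask(a,lo,hi,bx))[0],blob(mask(b,lo,hi,bx))[0])
        except ValueError: print(n,nm,"hidden")
E
```

```text
time: 8.2
tool_pos: [0.4907, -0.2317, 0.1054]
ee_rot: [[-0.822, 0.408, 0.398], [0.37, 0.913, -0.173], [-0.433, 0.005, -0.901]]
ft_force: [-0.4, -0.6, -1.8]
width: 0.0179
t 8.2 d [-0.0028  0.0002 -0.005 ] dist 0.005735976906657773 w [0. 0. 0.] n 1
[0.0045, -0.001, 0.0033, 0.0, 0.0, 0.0, 1]
lens [ 0.5511 -0.2583  0.1253] qd [ 0.0036 -0.0061 -0.0038 -0.0107  0.0026  0.0134] 0.017884189623980726
scene orange [254.1333 211.5333] [254.1333 211.4667]
scene green [231.6004 257.4613] [231.5114 257.4536]
scene purple [173.8182 223.8182] [173.8182 223.8182]
top orange [255.  194.8] [255.1176 194.5882]
top green [297.5826 136.6679] [297.574  136.7292]
top purple hidden
```

```bash
python3 -c "
from bench import bot; print(bot.finish_job())"
```

```text
the job is handed in; nothing more can be done
None
```

I drew the magnifier out of its stand by the handle, turned it level and held it over the purple specimen. I then handed the job in at about 8.3 s of the 35 s allowed; no verdict was reported.

**Last checks:**
- **Position:** the lens centre, computed from the arm pose and the lens offset measured in the cameras, is at about (0.551, -0.258, 0.125). That is about 3 mm sideways of the specimen and 125 mm above the bench.
- **Level:** the corners of the lens frame, seen in two cameras just before the last small move, gave about 1° from level. The tool reading has turned by about 0.5° since then.
- **Grip:** the fingers were at 17.9 mm on the 18 mm wide handle, and the arm was nearly still.
- **Neighbours:** the purple and orange specimens and the jar's green lid were within 0.3 px of where they started. The purple one was checked in the scene view only, because the lens hides it from above.

**Not checked or disagreeing:**
- I did not measure the two bottles, the petri dish or the marker at the end; the arm's path stayed above them.
- The camera and arm-based lens positions differed by 2–6 mm, and the pose drifted by a few mm over idle rows. Both are well inside the 20 mm limit.

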